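# Load a centrifuge bucket and close its lid

## Robot

A 7-joint arm with a two-finger parallel gripper is mounted at the origin on a cart in front of the work surface, level with it; the furniture and walls round the work are solid. World frame = base frame: x ahead of the robot, y to its left, z up, the work surface at z = 0. Lengths are in m, angles in rad, forces in N, time in s.
With the tool pointing down it reaches from about 0.4 to 0.875 m from the base axis. Payload 19.3 kg.
Tool frame: the origin (TCP) lies at the very end of the fingers, on their centre line; the grasp point (between the pads) lies 19 mm behind it; z points along the fingers, y is the line along which they close (so a half turn about z gives the same grasp; the last joint's range is limited). The gripper opens to 85 mm and grips with 20 to 120 N. Pads are 22 mm wide; open, the fingers measure 114 mm over their backs; the gripper's body (76 mm by 85 mm) begins 54 mm behind the grasp point. The pads swing forward as they close: fully open they stand 13 mm farther back than shut.
Start: joints at [-1.229, 0.521, -0.036, 1.599, 0.021, 1.021, -0.113], TCP at [0.25, 0.573, 0.231] pointing down, gripper open.
Joint ranges: [-2.91, 2.91], [-0.3, 2.13], [-1.5, 1.42], [0.17, 2.43], [-1.26, 4.41], [0.16, 1.93], [-2.52, 2.52]. Speed limits (rad/s): [1.89, 1.89, 2.39, 2.39, 3.01, 3.01, 3.01].

## Interface

Orientations are given as [roll, pitch, yaw] about the fixed x, y, z axes, in that order (R = Rz(yaw) Ry(pitch) Rx(roll)).
In Python, from workcell import bot, grab_frame, calibration, job gives the robot as it stands.
- The arm moves only by the shell command python3 -m creep [FORCE], which reads ROWS from standard input. ROWS is a JSON list of rows, 1 to 5 of them, each an object with the fields jaw (the finger opening in m), dx, dy, dz (the shift in a scale on which 1.0 is 0.8 m), wx, wy, wz (a rotation vector in a scale on which 1.0 is pi rad); a field left out counts as zero (the opening has to be given); each row is the pose to reach, as a shift and turn from the pose commanded when the command began, along the tool's axes at that moment; what a row does not reach only later rows make up. A row lasts 1/8 s, in which the tool goes at most 0.0625 m and 0.188 rad, less where a joint would pass 70% of its speed; a pose out of reach is approached as far as the arm can. The fingers move at their own pace and stop on an object; FORCE is the grip in N (left out, the last holds). Time passes only in rows, so rows that do not move let the fingers close. It prints the time, the measured TCP pose, the force, the opening and the grip force at its end. Shift and turn numbers lie between -1 and 1, and a call with a number outside is refused. Input that does not fit is refused with a message, and nothing moves.
- bot.observe(): the state, without advancing time (a new reading comes with each control period).
- grab_frame(name): name is "scene" or "top"; returns (picture, depth): 384x512x3 uint8, blue, green, red; 384x512 float32, m along the optical axis (not along the pixel's ray), 0 where there is no reading.
- calibration(name): a dict with "vfov" (degrees; the focal length in pixels is half the picture's height over the tangent of half this angle, whatever the lens; pixels are square), "cx", "cy" (the principal point, pixels), "eye" and "attitude" of the camera in the world. Camera axes: x right, y down, z forward; pixel columns grow to the right and rows downward; lengths in m; the calibration is good to about 2 mm. A picture is of the moment at which its call begins. calibration takes no time and is no camera call.
- job.job_done(): hands the job in; it is judged then, once.
The state is a dict: "clock": time; "qpos": joint angles; "qd": joint speeds; "joint_efforts": joint torques, N m; "position": TCP position; "tool_rot": TCP orientation; "force": force on the tool from outside, world axes, zero at the start; "moment": the same for the moment, N m; "grip_width": finger opening in m; "finger_force": force on a finger pad.
Only numpy, scipy, OpenCV 4.12 (cv2) and the standard library are available. Lean on these libraries where they do the work, as an engineer would, in place of code of your own. Each camera call takes 0.05 s, during which the arm holds its last target. There are 200 camera calls.

## Task

Make up the open centrifuge bucket for a spin: lay the rubber cushion flat in the bottom, set the insert with the two wide bores down on it, stand the two sample tubes from the rack in those bores so that the load is balanced and both rest on the cushion, then seat the domed lid squarely on the bucket. Keep the tubes upright all the time, and leave the other insert, the one with six narrow bores, where it is.

Things in the scene. Friction and masses are not known exactly. Their poses are not given: they have to be found in the camera images.
- bucket: TARGET. Open rectangular aluminium bucket, a round boss on the middle of each long side; stands firm. Outside 97 x 59 mm (75 mm over the bosses), rim 58 mm high; inside 89 x 51 mm, inner floor 5 mm above the worktop. Origin: centre of underside; x along the long side, z up. A half turn changes nothing, here and for all parts that go in.
- cushion: Black rubber plate 84 x 46 x 8 mm (lower edge stepped in 2 mm) with an upright steel lifting pin, 12 mm thick, in its middle, top 39 mm above the underside; pick it by the pin. Origin: centre of underside; x along the long side. Goes first, on the bucket's floor (origin 5 mm above the bucket's), long sides parallel, 2.5 mm play each side. 60 g.
- insert: Grey block 82 x 44 x 36 mm, two 17 mm through bores (mouths 25 mm) at x = -22 and +22 mm. Pick by the tab over its middle: 10 mm thick along x, 24 mm along y, 40 to 74 mm up. Pocket below (17 x 27, 36 deep) goes over the cushion's pin. Origin: centre of underside; x along the long side. Goes second, on the cushion (origin 13 mm above bucket's), parallel, 3.5 mm play. 90 g.
- spare_insert: The wrong insert: same grey block and handle tab, but with six narrow (8 mm) bores, three at each end, that do not take these tubes. Leave it where it is. Origin: centre of underside.
- tube_a: Capped sample tube, 82 mm high: barrel 13 mm thick up to 66 mm, then the cap, 17 mm thick. Stands upright in the rack; pick it by the cap. Origin: bottom centre; z up. Goes third, down a bore until it stands on the cushion (origin level with the insert's). There keep the fingers closing along the insert's y: between cap and handle tab are only 9 mm. 14 g.
- tube_b: The second sample tube, just like tube_a; goes in the other bore. Either tube may take either bore, in any order.
- rack: White tube rack 64 x 140 mm, 56 mm high, two rows of holes in its top deck (52 mm up), floor 4 mm thick; stands firm. The tubes stand in the row nearer the robot, 52 mm apart. Origin: centre of underside; y along the long side.
- lid: Clear domed lid with black flange 101 x 63 mm. Pick by the black grip bar on top: 12 mm thick along y, 44 mm long along x, 54 to 78 mm up. Stands mouth down. Lip 83 x 45 mm (79 x 41 at its lower edge) reaches 6 mm below the flange, into the bucket's mouth, 3 mm play. Origin: centre of lip's underside; x along the long side. Goes last (origin 52 mm above bucket's), parallel. 100 g.
Mind the look-alikes: they are no part of the job. Leave any turquoise or yellow look-alike of the tube_b alone.

How it is judged:
By the outcome, as a careful person would: the job done as asked, in the order asked, and still so for the second after the job is handed in, with the robot touching nothing.
It also fails if it takes over 138 s, if anything falls off the work surface, if the arm or the gripper's body presses on something with over 40 N, if the wrist force passes 120 N, or if a joint passes its speed limit or range.

## Working session

There is one attempt and no reset: what is moved stays moved. The work goes in short steps, Python scripts to look and compute and a shell command to move; the robot and the scene stay as the last step left them, time stands still between calls to the robot, and variables do not carry over. Pictures are saved under pics/ and viewed, at most 15 in all, crops included, and the job is handed in when it is done.

```bash
mkdir -p pics; python3 - <<'E'
from workcell import bot, grab_frame, calibration
import cv2,numpy as np
for n in("scene","top"):
    p,d=grab_frame(n); cv2.imwrite(f"pics/{n}0.png",p); np.savez(f"{n}0.npz",p=p,d=d); print(n,calibration(n))
print(bot.observe())
E
```

```text
scene {'vfov': 46.25492116752302, 'cx': 256.3886598857306, 'cy': 199.22922638365912, 'eye': array([-0.11751432,  0.50514701,  0.78503489]), 'attitude': array([-2.34672428, -0.01853811, -2.13160049])}
top {'vfov': 57.81390938786353, 'cx': 253.4553307543101, 'cy': 195.0741207981604, 'eye': array([0.432535  , 0.11951194, 1.02786557]), 'attitude': array([-3.07127674,  0.00454263, -1.59416396])}
{'clock': 0.1, 'qpos': array([-1.22921214,  0.52196704, -0.03635965,  1.59988466,  0.02122411,
        1.02109593, -0.1127841 ]), 'qd': array([-0.00056825, -0.00269882,  0.00068617, -0.00061382, -0.0008609 ,
        0.00188699,  0.00074034]), 'joint_efforts': array([ 3.89063149e-03, -9.28474545e+01,  1.98430739e+00, -3.70537519e+01,
        1.81156310e-02,  5.22676884e-03, -1.56765267e-07]), 'position': array([0.25006305, 0.57250215, 0.23079881]), 'tool_rot': array([-3.14062600e+00,  7.00960328e-05,  2.72985277e+00]), 'force': array([ 0.65797387, -1.17182245, -0.1611654 ]), 'moment': array([-0.01947143,  0.01048921,  0.04438586]), 'finger_force': 0.0, 'grip_width': 0.08534417590153504}
```

View pics/scene0.png

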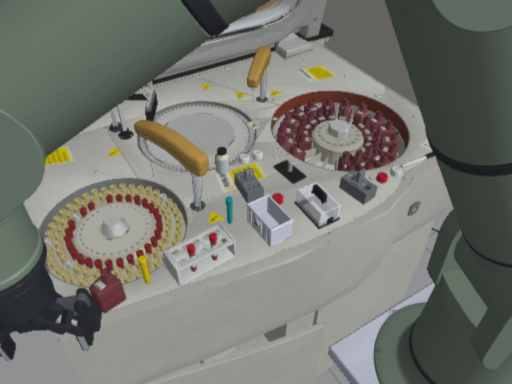

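View pics/top0.png

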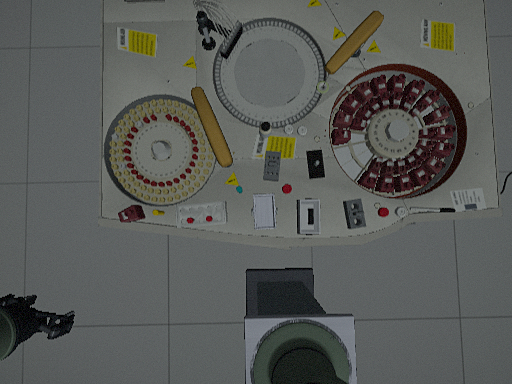

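The overview pictures show the bucket at top (263,210), lid (308,216), cushion (316,164), rack (202,213) with two red caps, and two grey blocks at (272,165) and (354,213). There are also a turquoise tube and a yellow one. I'll enlarge to tell the two inserts apart.

```bash
python3 - <<'E'
import cv2,numpy as np
t=np.load("top0.npz")["p"];s=np.load("scene0.npz")["p"]
a=cv2.resize(t[145:240,170:370],None,fx=4,fy=4,interpolation=cv2.INTER_CUBIC)
b=cv2.resize(s[145:285,160:385],None,fx=3.5,fy=3.5,interpolation=cv2.INTER_CUBIC)
cv2.imwrite("pics/topc.png",a);cv2.imwrite("pics/scenec.png",b)
E
```

```text
(no output)
```

View pics/topc.png

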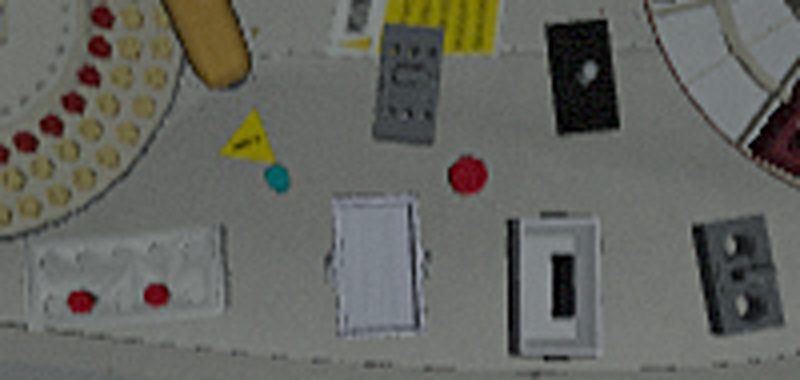

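View pics/scenec.png

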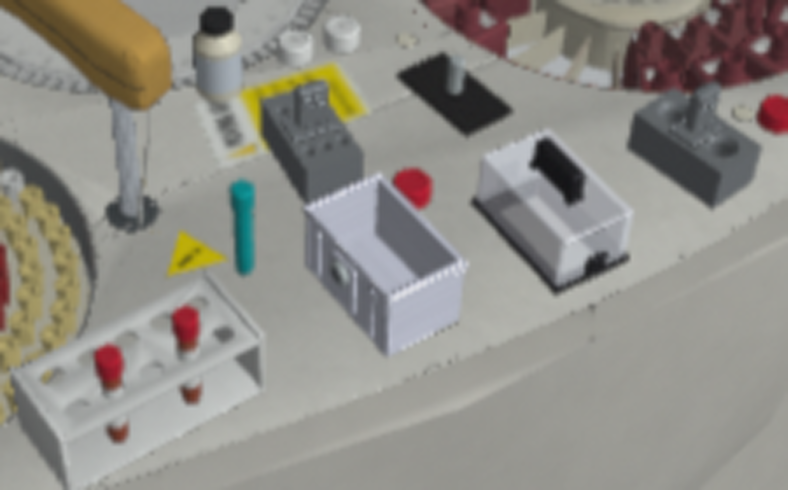

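Candidates, by top pixel:
- **Grey block (272,165):** six small holes, so it is the spare insert and stays.
- **Grey block (354,213):** two wide bores, so it is the insert to use.
- **Tubes:** the two red-capped ones standing in the rack (top 190,220 and 209,218). The turquoise one (239,189) and the yellow one (158,212) are decoys.

Next I'll measure.

```bash
cat > h.py <<'E'
import cv2,numpy as np
from scipy.spatial.transform import Rotation as R
from workcell import bot,grab_frame,calibration
def cam(n):
    c=calibration(n); f=192/np.tan(np.radians(c["vfov"])/2)
    return c,f,R.from_euler("xyz",c["attitude"]).as_matrix()
def cloud(n,d):
    c,f,M=cam(n); v,u=np.mgrid[0:384,0:512]
    P=np.stack([(u-c["cx"])/f*d,(v-c["cy"])/f*d,d],-1)@M.T+c["eye"]
    P[d==0]=np.nan; return P
def ray(n,uv,z):
    c,f,M=cam(n); uv=np.atleast_2d(uv).astype(float)
    r=np.c_[(uv[:,0]-c["cx"])/f,(uv[:,1]-c["cy"])/f,np.ones(len(uv))]@M.T
    return c["eye"]+r*((z-c["eye"][2])/r[:,2])[:,None]
def px(n,X):
    c,f,M=cam(n); q=(np.atleast_2d(X)-c["eye"])@M
    return np.c_[q[:,0]/q[:,2]*f+c["cx"],q[:,1]/q[:,2]*f+c["cy"]]
def rect(P):
    (cx,cy),(w,h),a=cv2.minAreaRect((P[:,:2]*1000).astype(np.float32))
    if w<h: w,h,a=h,w,a+90
    return np.round([cx,cy,w,h,(a+90)%180-90],1)
E
python3 - <<'E'
from h import *
for n in("top","scene"):
    z=np.load(n+"0.npz"); P=cloud(n,z["d"]); H=P[...,2]
    np.save(n+"P.npy",P)
    print(n,"table z",np.nanmedian(ray(n,[[290,205]],0)[0,2]))
    def show(name,u0,u1,v0,v1,lo,hi):
        Q=P[v0:v1,u0:u1].reshape(-1,3); Q=Q[(Q[:,2]>lo)&(Q[:,2]<hi)]
        if len(Q)>3: print(name,len(Q),"meanxyz",np.round(Q.mean(0)*1000,1),"rect",rect(Q))
    if n=="top":
        B=dict(bucket=(248,282,188,234),lid=(293,325,194,239),ins=(340,370,194,234),cush=(303,330,145,182),rack=(174,230,196,236),spare=(260,285,148,184))
        show("table",285,292,200,230,-.02,.02)
        show("bucket",*B["bucket"],.050,.07);show("lidgrip",*B["lid"],.066,.09);show("lidtop",*B["lid"],.04,.062);show("flange",*B["lid"],.004,.02)
        show("ins",*B["ins"],.025,.045);show("tab",*B["ins"],.06,.09);show("cush",*B["cush"],.004,.02);show("pin",*B["cush"],.03,.05)
        show("rack",*B["rack"],.045,.06);show("tubes",*B["rack"],.075,.1);show("spare",*B["spare"],.025,.045)
# red caps
    hsv=cv2.cvtColor(z["p"],cv2.COLOR_BGR2HSV)
    m=(((hsv[...,0]<8)|(hsv[...,0]>172))&(hsv[...,1]>140)&(hsv[...,2]>70)).astype(np.uint8)
    k,l,s,c=cv2.connectedComponentsWithStats(m)
    for i in range(1,k):
        q=P[l==i]
        x=np.nanmean(q,0)
        if s[i,4]>12 and x[0]<.48 and 0<x[1]<.45: print("red",s[i],c[i].round(1),x.round(4),np.nanmax(q[:,2]).round(3))
E
```

```text
top table z 0.0
table 210 meanxyz [445.2  21.8  -0.9] rect [445.3  21.8  85.8  18.3  -1.6]
bucket 198 meanxyz [455.8  93.4  56.3] rect [454.7  96.6  97.9  67.4  -1.2]
lidgrip 78 meanxyz [437.3 -33.3  76.2] rect [437.3 -33.4  41.1  11.7  -2.5]
lidtop 626 meanxyz [437.8 -31.9  53. ] rect [ 4.378e+02 -3.330e+01  9.370e+01  5.720e+01 -3.000e-01]
flange 65 meanxyz [427.1  -5.1  11.7] rect [435.4  -5.4 101.4  22.1   9.6]
ins 377 meanxyz [ 442.7 -165.    35. ] rect [ 442.7 -166.7   81.5   45.5    8. ]
tab 40 meanxyz [ 442.9 -165.6   71.4] rect [ 442.8 -165.9   23.2   11.7  -81.7]
cush 391 meanxyz [591.5 -62.6   7.4] rect [592.5 -70.4  83.3  61.8   4.7]
pin 16 meanxyz [591.9 -62.3  37. ] rect [591.6 -62.6  11.6   8.8  83.9]
rack 905 meanxyz [451.4 272.9  51.3] rect [451.1 272.6 140.   64.  -86.5]
tubes 63 meanxyz [436.1 271.7  84. ] rect [436.1 271.6  65.6  14.2 -85.6]
spare 369 meanxyz [586.1  67.8  35.5] rect [587.3  67.6  82.5  43.8  -6.8]
red [206 216   6   5  23] [208.6 218.3] [0.4388 0.2452 0.0841] 0.087
red [187 218   6   5  25] [189.4 220.2] [0.435  0.2972 0.0844] 0.088
scene table z 0.0
red [210 233   6  11  55] [212.7 237.7] [0.4349 0.2489 0.0799] 0.087
red [187 244   8  11  64] [190.7 248.6] [0.4317 0.3003 0.0806] 0.087
```

```bash
python3 - <<'E'
from h import *
for n in("top","scene"):
    P=np.load(n+"P.npy"); p=np.load(n+"0.npz")["p"]; X,Y,Z=P[...,0],P[...,1],P[...,2]
    def sel(m):
        m=m.astype(np.uint8);k,l,s,c=cv2.connectedComponentsWithStats(m,connectivity=8)
        return l==1+s[1:,4].argmax()
    box=lambda x,y,rx,ry:(abs(X-x)<rx)&(abs(Y-y)<ry)
    def pr(t,m):
        q=P[m]; h,v,_=cv2.split(cv2.cvtColor(p,cv2.COLOR_BGR2HSV)) ; print(n,t,m.sum(),"mean",(q.mean(0)*1000).round(1),rect(q))
    b=box(.455,.094,.07,.055)&(Z>.05)&(Z<.065)
    pr("bucket rim",b)
    # long-side edge lines: per-x extents excluding bosses
    q=P[b]*1000; 
    for sgn in(1,-1):
        L=[]
        for x0 in np.arange(412,500,3.):
            r=q[abs(q[:,0]-x0)<1.6]
            if len(r) and abs(x0-455)>16: L.append((x0,(r[:,1]*sgn).max()*sgn))
        L=np.array(L); f=np.polyfit(L[:,0],L[:,1],1); print("  side",sgn,"slope deg",np.degrees(np.arctan(f[0])).round(2),"y@455",np.polyval(f,455).round(1))
    pr("cush",sel(box(.592,-.062,.06,.036)&(Z<.02)&(p.max(2)<60)))
    pr("insert",sel(box(.443,-.166,.06,.04)&(Z>.025)&(Z<.045)))
    pr("tab",sel(box(.443,-.166,.03,.03)&(Z>.06)&(Z<.09)))
    pr("pin",sel(box(.592,-.062,.02,.02)&(Z>.02)&(Z<.06)))
    pr("flange",sel(box(.437,-.033,.07,.05)&(Z<.015)&(Z>-.003)&(p.max(2)<60)))
    pr("grip",sel(box(.437,-.033,.04,.03)&(Z>.06)&(Z<.09)&(p.max(2)<60)))
    for y in(.246,.298): pr("cap",sel(box(.436,y,.02,.02)&(Z>.07)&(Z<.1)))
from scipy.spatial.transform import Rotation as R
print(R.from_euler("xyz",bot.observe()["tool_rot"]).as_matrix().round(3))
E
```

```text
top bucket rim 198 mean [455.8  93.4  56.3] [454.7  96.6  97.9  67.4  -1.2]
  side 1 slope deg 1.79 y@455 123.0
  side -1 slope deg 0.82 y@455 64.6
top cush 410 mean [593.1 -61.8   7. ] [594.  -62.3  84.2  46.    4.4]
top insert 377 mean [ 442.7 -165.    35. ] [ 442.7 -166.7   81.5   45.5    8. ]
top tab 40 mean [ 442.9 -165.6   71.4] [ 442.8 -165.9   23.2   11.7  -81.7]
top pin 20 mean [591.  -62.1  34.4] [591.3 -62.6  11.6   9.5  83.9]
top flange 22 mean [410.3  -3.2  11.3] [411.   -3.4  40.6   3.   -1.6]
top grip 72 mean [438.5 -32.4  75.4] [438.9 -33.2  38.7  11.5  -0.8]
top cap 32 mean [437.9 245.3  83.5] [438.4 245.5  13.7  13.7  88.8]
top cap 35 mean [434.3 296.5  83.2] [434.1 296.9  14.7  13.6  88.8]
scene bucket rim 359 mean [452.1  96.8  55.2] [454.8  96.3 100.7  65.    1.7]
  side 1 slope deg 1.58 y@455 125.1
  side -1 slope deg 2.9 y@455 66.7
scene cush 298 mean [588.9 -58.2   6.8] [591.5 -60.3  84.1  45.5   4.6]
scene insert 437 mean [ 439.  -161.4   33.7] [ 443.5 -165.    84.5   48.1    7.3]
scene tab 50 mean [ 441.2 -163.3   69.1] [ 442.4 -164.6   23.8   11.8  -84.9]
scene pin 35 mean [590.5 -59.6  30.9] [591.5 -60.3  12.1  10.   88.4]
scene flange 30 mean [436.2  -2.5   9.8] [438.4  -2.6  93.6   4.8  -1.5]
scene grip 116 mean [434.8 -28.3  71.4] [436.7 -29.3  42.2  10.5  -3. ]
scene cap 68 mean [435.8 248.8  80.9] [437.5 247.8  16.1  15.3 -37.9]
scene cap 75 mean [432.2 300.2  80.8] [433.9 299.8  16.3  15.2 -38.7]
[[-0.916  0.4   -0.   ]
 [ 0.4    0.916 -0.001]
 [-0.    -0.001 -1.   ]]
```

```bash
cat > d.py <<'E'
import sys
from h import *
# usage: d.py x y z a_deg ... ; prints delta in tool axes (mm target)
s=bot.observe(); p=s["position"]; M=R.from_euler("xyz",s["tool_rot"]).as_matrix()
a=np.degrees(np.arctan2(M[1,1],M[0,1]))
print("t",round(s["clock"],2),"tcp",(p*1000).round(1),"a",a.round(2),"w",round(s["grip_width"],4),"F",s["force"].round(1),"tilt",M[:2,2].round(4))
v=list(map(float,sys.argv[1:]))
for i in range(0,len(v),4):
    t=np.array(v[i:i+3])/1000; th=np.radians(v[i+3]); y=np.array([np.cos(th),np.sin(th),0]); z=np.array([0,0,-1.]); x=np.cross(y,z)
    if x@M[:,0]<0 and 0: pass
    T=np.c_[x,y,z]
    print("d",(M.T@(t-p)).round(4),"rv",R.from_matrix(M.T@T).as_rotvec().round(4))
E
python3 - <<'E'
import numpy as np
P=np.load("topP.npy").reshape(-1,3);P=P[~np.isnan(P[:,0])]
for x in np.arange(.3,.8,.1):
    print(round(x,1),[int(1000*max([q for q in P[(abs(P[:,0]-x)<.05)&(abs(P[:,1]-y)<.05)][:,2]],default=0)) for y in np.arange(.6,-.31,-.1)])
E
python3 d.py 440 280 230 30  592 -62 150 4.5
```

```text
0.3 [432, 466, -912, -915, -919, -323, -318, -912, -920, -918]
0.4 [1, 76, 64, 88, 87, 60, 80, 58, 76, 21]
0.5 [3, 91, 84, 57, 82, 61, 79, 56, 41, 18]
0.6 [4, 2, 21, 2, 188, 75, 40, 40, 2, -5]
0.7 [4, 1, 22, 191, 192, 72, 19, 4, -5, 8]
t 0.1 tcp [250.1 572.5 230.8] a 66.41 w 0.0853 F [ 0.7 -1.2 -0.2] tilt [-0.0003 -0.0009]
d [-0.2911 -0.192   0.001 ] rv [-9.000e-04  4.000e-04  6.355e-01]
d [-0.5673 -0.4446  0.0813] rv [-8.0000e-04  6.0000e-04  1.0805e+00]
```

The rows are not in the units I measure in: shifts go in shares of 0.8 m and turns go in shares of pi rad. I convert before sending: -0.291 m is -0.3638, -0.233 m is -0.2913, 0.63 rad is 0.2005.

```bash
echo '[{"jaw": 0.06,"dx": -0.0725,"dy": -0.0475,"wz": 0.0414},{"jaw": 0.06,"dx": -0.145,"dy": -0.0963,"wz": 0.0828},{"jaw": 0.06,"dx": -0.2188,"dy": -0.1438,"wz": 0.121},{"jaw": 0.06,"dx": -0.2913,"dy": -0.1925,"wz": 0.1623},{"jaw": 0.06,"dx": -0.3638,"dy": -0.24,"wz": 0.2005}]' | python3 -m creep; python3 d.py 460 100 230 15 592 -62 150 4.5
```

```text
clock: 0.72
position: [0.421, 0.3088, 0.2313]
tool_rot: [3.142, -0.0, 2.096]
force: [1.1, 0.5, 0.0]
grip_width: 0.0602
finger_force: 0.0
t 0.72 tcp [421.  308.8 231.3] a 30.08 w 0.0602 F [1.1 0.5 0. ] tilt [0.     0.0001]
d [-0.2002 -0.0709  0.0013] rv [ 0.000e+00 -1.000e-04  2.632e-01]
d [-0.4065 -0.0379  0.0813] rv [ 0.000e+00 -1.000e-04  4.465e-01]
```

```bash
echo '[{"jaw": 0.06},{"jaw": 0.06}]' | python3 -m creep >/dev/null; python3 d.py 460 100 230 15 592 -62 150 4.5
```

```text
t 0.97 tcp [420.1 310.9 231.2] a 30.33 w 0.06 F [0.1 0.5 0.5] tilt [-0.0004  0.0001]
d [-0.2022 -0.072   0.0011] rv [-3.000e-04 -2.000e-04  2.675e-01]
d [-0.4087 -0.0399  0.0811] rv [-3.000e-04 -2.000e-04  4.508e-01]
```

Converted, -0.3 m is -0.375, -0.24 m is -0.3, 0.45 rad is 0.1432.

```bash
echo '[{"jaw": 0.06,"dx": -0.075,"dy": -0.0075,"wz": 0.0286},{"jaw": 0.06,"dx": -0.15,"dy": -0.015,"wz": 0.0573},{"jaw": 0.06,"dx": -0.225,"dy": -0.0225,"wz": 0.0859},{"jaw": 0.06,"dx": -0.3,"dy": -0.03,"wz": 0.1146},{"jaw": 0.06,"dx": -0.375,"dy": -0.0375,"wz": 0.1432}]' | python3 -m creep>/dev/null;echo '[{"jaw": 0.06}]' | python3 -m creep; python3 d.py 592 -62 150 4.5
```

```text
clock: 1.72
position: [0.5468, 0.0334, 0.2311]
tool_rot: [3.142, 0.002, 1.645]
force: [0.0, 0.7, -0.2]
grip_width: 0.0597
finger_force: 0.0
t 1.73 tcp [546.8  33.4 231.1] a 4.25 w 0.0597 F [ 0.   0.7 -0.2] tilt [ 0.0002 -0.0015]
d [-0.0984  0.038   0.0812] rv [ 0.0001  0.0015 -0.0044]
```

Converted, 0.1 m is 0.125, -0.098 m is -0.1225.

```bash
echo '[{"jaw": 0.04,"dx": -0.0625,"dy": 0.0238,"dz": 0.025},{"jaw": 0.04,"dx": -0.1225,"dy": 0.0475,"dz": 0.0625},{"jaw": 0.04,"dx": -0.1225,"dy": 0.0475,"dz": 0.125},{"jaw": 0.04,"dx": -0.1225,"dy": 0.0475,"dz": 0.125},{"jaw": 0.04,"dx": -0.1225,"dy": 0.0475,"dz": 0.125}]' | python3 -m creep; python3 - <<'E'
from h import *
p,d=grab_frame("scene");a=cv2.resize(p[130:210,220:340],None,fx=5,fy=5,interpolation=cv2.INTER_CUBIC);cv2.imwrite("pics/s1.png",a)
print(px("scene",[bot.observe()["position"]]))
E
python3 d.py 592 -62 13 4.5
```

```text
clock: 2.35
position: [0.592, -0.0568, 0.1327]
tool_rot: [3.141, -0.0, 1.652]
force: [0.3, -0.1, -0.0]
grip_width: 0.0403
finger_force: 0.0
[[291.66602413 132.2601538 ]]
t 2.4 tcp [592.3 -56.9 133.2] a 4.64 w 0.0402 F [-0.6  0.9  0.7] tilt [0.0021 0.0004]
d [-0.0051 -0.001   0.1202] rv [ 0.0022 -0.0003  0.0024]
```

View pics/s1.png

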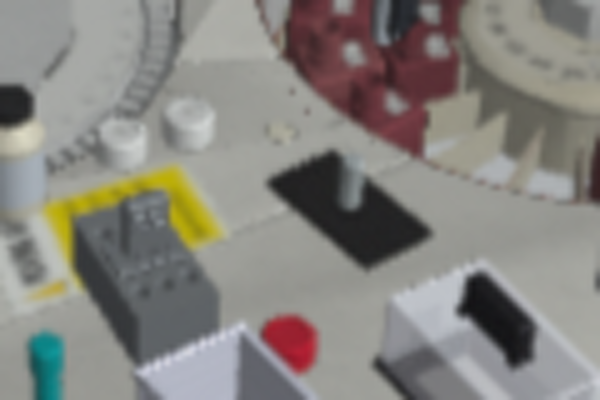

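The crop shows the cushion and pin free at scene (290,166), with the gripper still above the crop. I'm lowering onto the pin.

Converted, 0.12 m is 0.15, 0.09 m is 0.1125.

```bash
echo '[{"jaw": 0.04,"dx": -0.0063,"dy": -0.0013,"dz": 0.0625},{"jaw": 0.04,"dx": -0.0063,"dy": -0.0013,"dz": 0.1125},{"jaw": 0.04,"dx": -0.0063,"dy": -0.0013,"dz": 0.15},{"jaw": 0.04,"dx": -0.0063,"dy": -0.0013,"dz": 0.15},{"jaw": 0.04,"dx": -0.0063,"dy": -0.0013,"dz": 0.15}]' | python3 -m creep >/dev/null;  echo '[{"jaw": 0.0},{"jaw": 0.0},{"jaw": 0.0},{"jaw": 0.0}]' | python3 -m creep 40;python3 d.py 592 -62 13 4.5
```

```text
clock: 3.52
position: [0.5916, -0.0632, 0.0127]
tool_rot: [3.14, -0.0, 1.65]
force: [-1.9, 1.4, 13.5]
grip_width: 0.0109
finger_force: 39.0
t 3.52 tcp [591.6 -63.2  12.7] a 4.53 w 0.0109 F [-1.9  1.4 13.5] tilt [0.0019 0.0002]
d [ 0.0012  0.0005 -0.0003] rv [ 0.0019 -0.0001  0.0004]
```

Converted, -0.12 m is -0.15, -0.11 m is -0.1375.

```bash
echo '[{"jaw": 0.0,"dz": -0.025},{"jaw": 0.0,"dz": -0.075},{"jaw": 0.0,"dz": -0.1375},{"jaw": 0.0,"dz": -0.15},{"jaw": 0.0,"dz": -0.15}]' | python3 -m creep; python3 d.py 455 95 135 1.7
```

```text
clock: 4.15
position: [0.5911, -0.0632, 0.1324]
tool_rot: [3.14, -0.0, 1.65]
force: [0.2, 0.0, -1.5]
grip_width: 0.0105
finger_force: 39.1
t 4.15 tcp [591.1 -63.2 132.4] a 4.53 w 0.0105 F [ 0.2  0.  -1.5] tilt [0.0016 0.0002]
d [ 0.1684 -0.1231 -0.0028] rv [ 0.0016 -0.0001  0.0494]
```

Converted, 0.168 m is 0.21, 0.135 m is 0.1688, 0.05 rad is 0.0159.

```bash
echo '[{"jaw": 0.0,"dx": 0.0563,"dy": -0.0413,"dz": -0.0038,"wz": 0.0064},{"jaw": 0.0,"dx": 0.1125,"dy": -0.0825,"dz": -0.0038,"wz": 0.0159},{"jaw": 0.0,"dx": 0.1688,"dy": -0.125,"dz": -0.0038,"wz": 0.0159},{"jaw": 0.0,"dx": 0.21,"dy": -0.1538,"dz": -0.0038,"wz": 0.0159},{"jaw": 0.0,"dx": 0.21,"dy": -0.1538,"dz": -0.0038,"wz": 0.0159}]' | python3 -m creep >/dev/null; echo '[{"jaw": 0.0},{"jaw": 0.0}]' | python3 -m creep>/dev/null; python3 d.py 455 95 135 1.7; python3 - <<'E'
from h import *
for n in("top","scene"):
    p,d=grab_frame(n);P=cloud(n,d);np.savez(n+"1.npz",p=p,d=d)
    X,Y,Z=P[...,0],P[...,1],P[...,2]
    m=(abs(X-.455)<.06)&(abs(Y-.095)<.05)&(abs(Z-.128)<.006)&(p.max(2)<60)
    q=P[m]
    print(n,m.sum(),rect(q) if m.sum()>5 else "",q.mean(0) if m.sum() else "")
t=np.load("top1.npz")["p"];s=np.load("scene1.npz")["p"]
z=lambda a:cv2.resize(a,(400,400),interpolation=cv2.INTER_CUBIC)
cv2.imwrite("pics/c1.png",np.hstack([z(t[165:245,225:305]),z(s[150:250,220:320])]))
E
```

```text
t 5.03 tcp [455.3  93.6 134. ] a 1.57 w 0.0103 F [-0.1  0.1 -0.5] tilt [-0.0002 -0.0006]
d [ 0.0015 -0.0003 -0.001 ] rv [-0.0002  0.0006 -0.0022]
top 0  
scene 409 [453.6  95.9  83.7  45.7   1.7] [0.44672988 0.10076241 0.12829136]
```

View pics/c1.png

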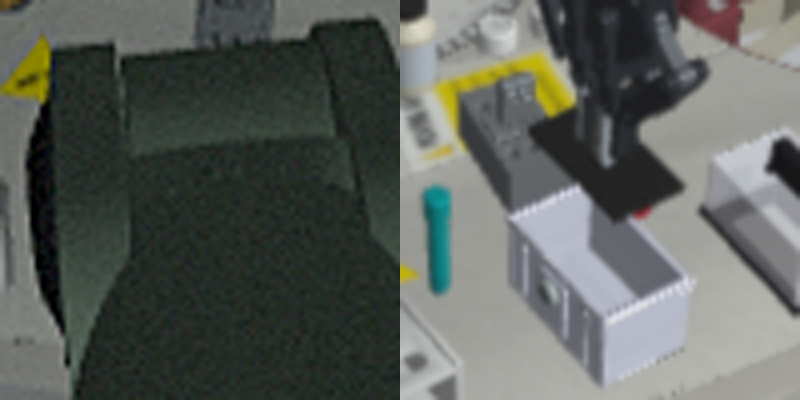

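The right half (scene view) shows the cushion level above the bucket mouth. In this view it is centred to about 1 mm with the bucket rim, and parallel. I'll nudge x by +0.8 mm and lower in steps while watching the force.

Converted, 0.078 m is 0.0975, 0.075 m is 0.0938.

```bash
echo '[{"jaw": 0.0,"dy": 0.0013,"dz": 0.0375},{"jaw": 0.0,"dy": 0.0013,"dz": 0.0688},{"jaw": 0.0,"dy": 0.0013,"dz": 0.085},{"jaw": 0.0,"dy": 0.0013,"dz": 0.0938},{"jaw": 0.0,"dy": 0.0013,"dz": 0.0975}]' | python3 -m creep ; echo '[{"jaw": 0.0,"dz": 0.0125},{"jaw": 0.0,"dz": 0.025},{"jaw": 0.0,"dz": 0.025}]' | python3 -m creep;python3 d.py 456 94 18 1.7
```

```text
clock: 5.75
position: [0.4561, 0.0944, 0.0564]
tool_rot: [3.141, -0.0, 1.599]
force: [-0.2, -0.0, -0.9]
grip_width: 0.0104
finger_force: 39.2
clock: 6.12
position: [0.4555, 0.0944, 0.0356]
tool_rot: [-3.14, 0.0, 1.6]
force: [-0.0, -0.8, -0.4]
grip_width: 0.0104
finger_force: 39.2
t 6.12 tcp [455.5  94.4  35.6] a 1.66 w 0.0104 F [-0.  -0.8 -0.4] tilt [-0.0011 -0.0003]
d [-0.0004  0.0005  0.0176] rv [-0.0011  0.0003 -0.0008]
```

Converted, 0.0178 m is 0.0223, 0.0175 m is 0.0219.

```bash
echo '[{"jaw": 0.0,"dz": 0.0125},{"jaw": 0.0,"dz": 0.0188},{"jaw": 0.0,"dz": 0.0219},{"jaw": 0.0,"dz": 0.0223},{"jaw": 0.0,"dz": 0.0223}]' | python3 -m creep;python3 d.py; echo '[{"jaw": 0.03},{"jaw": 0.03},{"jaw": 0.03,"dz": -0.025},{"jaw": 0.03,"dz": -0.075},{"jaw": 0.03,"dz": -0.15}]' | python3 -m creep;echo '[{"jaw": 0.035}]' | python3 -m creep >/dev/null; python3 d.py 443 -165.5 150 7.7
```

```text
clock: 6.75
position: [0.456, 0.0945, 0.0186]
tool_rot: [3.141, -0.0, 1.6]
force: [-0.6, 0.1, -0.9]
grip_width: 0.0105
finger_force: 39.2
t 6.75 tcp [456.   94.5  18.6] a 1.66 w 0.0105 F [-0.6  0.1 -0.9] tilt [0.0002 0.    ]
clock: 7.38
position: [0.4552, 0.0942, 0.1391]
tool_rot: [-3.139, 0.001, 1.6]
force: [1.8, 1.1, 0.4]
grip_width: 0.0299
finger_force: 0.0
t 7.5 tcp [457.6  95.1 141.9] a 1.66 w 0.0346 F [-0.2 -0.2 -1.3] tilt [0.0056 0.0025]
d [-0.26   -0.0221 -0.0088] rv [ 0.0058 -0.0021 -0.1055]
```

Converted, -0.26 m is -0.325, -0.22 m is -0.275, -0.105 rad is -0.0334.

```bash
echo '[{"jaw": 0.035,"dx": -0.0688,"dy": -0.005,"wz": -0.0064},{"jaw": 0.035,"dx": -0.1375,"dy": -0.0113,"wz": -0.0127},{"jaw": 0.035,"dx": -0.2063,"dy": -0.0163,"wz": -0.0191},{"jaw": 0.035,"dx": -0.275,"dy": -0.0225,"wz": -0.0255},{"jaw": 0.035,"dx": -0.325,"dy": -0.0275,"wz": -0.0334}]' | python3 -m creep >/dev/null; echo '[{"jaw": 0.035},{"jaw": 0.035}]' | python3 -m creep>/dev/null; python3 d.py 443 -165.5 43 7.7; python3 - <<'E'
from h import *
p,d=grab_frame("scene");P=cloud("scene",d);X,Y,Z=P[...,0],P[...,1],P[...,2]
np.savez("scene2.npz",p=p,d=d)
m=(abs(X-.455)<.055)&(abs(Y-.095)<.04)&(abs(Z-.011)<.006)&(p.max(2)<70)
print(m.sum(),rect(P[m]),P[m].mean(0)); m=(abs(X-.455)<.02)&(abs(Y-.095)<.02)&(abs(Z-.041)<.006); print(rect(P[m]),P[m].mean(0))
cv2.imwrite("pics/c2.png",cv2.resize(p[150:260,220:390],None,fx=4.5,fy=4.5,interpolation=cv2.INTER_CUBIC))
E
```

```text
t 8.38 tcp [ 441.3 -165.4  138.1] a 7.67 w 0.035 F [ 0.1 -0.7 -0.8] tilt [-0.0006  0.0005]
d [-0.0004  0.0017  0.0951] rv [-0.0006 -0.0006 -0.0005]
70 [471.2  84.   50.8  19.4   1.6] [0.46945023 0.08391531 0.01197872]
[453.7  96.3  11.    9.3 -33.5] [0.45333772 0.09701264 0.04100405]
```

View pics/c2.png

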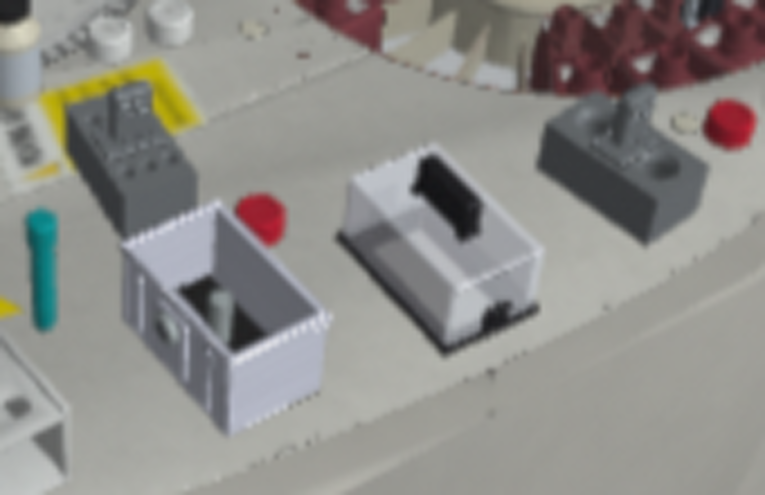

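The cushion lies flat in the bucket, with its pin at about scene (269,219). Now the insert.

Converted, 0.094 m is 0.1175, 0.085 m is 0.1063.

```bash
echo '[{"jaw": 0.035,"dy": 0.0019,"dz": 0.0375},{"jaw": 0.035,"dy": 0.0019,"dz": 0.075},{"jaw": 0.035,"dy": 0.0019,"dz": 0.1063},{"jaw": 0.035,"dy": 0.0019,"dz": 0.1175},{"jaw": 0.035,"dy": 0.0019,"dz": 0.1175}]' | python3 -m creep; echo '[{"jaw": 0.0},{"jaw": 0.0},{"jaw": 0.0},{"jaw": 0.0}]' | python3 -m creep 50; python3 d.py;echo '[{"jaw": 0.0,"dz": -0.025},{"jaw": 0.0,"dz": -0.075},{"jaw": 0.0,"dz": -0.1375},{"jaw": 0.0,"dz": -0.175},{"jaw": 0.0,"dz": -0.175}]' | python3 -m creep;  echo '[{"jaw": 0.0}]' | python3 -m creep >/dev/null; python3 d.py 456 94.5 180 1.7
```

```text
clock: 9.05
position: [0.443, -0.1653, 0.0445]
tool_rot: [-3.141, -0.0, 1.706]
force: [0.6, 0.4, 1.1]
grip_width: 0.0353
finger_force: 0.0
clock: 9.55
position: [0.4436, -0.1658, 0.0452]
tool_rot: [3.14, 0.0, 1.705]
force: [0.4, 1.1, 9.7]
grip_width: 0.0094
finger_force: 54.8
t 9.55 tcp [ 443.6 -165.8   45.2] a 7.69 w 0.0094 F [0.4 1.1 9.7] tilt [ 0.0015 -0.0001]
clock: 10.18
position: [0.4439, -0.1659, 0.1865]
tool_rot: [3.138, 0.001, 1.705]
force: [-0.5, -0.5, -1.3]
grip_width: 0.009
finger_force: 53.4
t 10.3 tcp [ 442.6 -165.6  184. ] a 7.69 w 0.0088 F [-0.3  0.2 -1.5] tilt [-0.0005  0.0002]
d [0.256  0.048  0.0041] rv [-0.0005 -0.0003  0.1045]
```

Converted, 0.256 m is 0.32, 0.2 m is 0.25, 0.105 rad is 0.0334.

```bash
echo '[{"jaw": 0.0,"dx": 0.0625,"dy": 0.0125,"wz": 0.0064},{"jaw": 0.0,"dx": 0.125,"dy": 0.025,"wz": 0.0159},{"jaw": 0.0,"dx": 0.1875,"dy": 0.0375,"wz": 0.0255},{"jaw": 0.0,"dx": 0.25,"dy": 0.05,"wz": 0.0334},{"jaw": 0.0,"dx": 0.32,"dy": 0.06,"wz": 0.0334}]' | python3 -m creep >/dev/null; echo '[{"jaw": 0.0,"dz": 0.0375},{"jaw": 0.0,"dz": 0.0625},{"jaw": 0.0,"dz": 0.0625},{"jaw": 0.0,"dz": 0.0625}]' | python3 -m creep>/dev/null; python3 d.py 456 94.5 130 1.7; python3 - <<'E'
from h import *
p,d=grab_frame("scene");P=cloud("scene",d);X,Y,Z=P[...,0],P[...,1],P[...,2]
t=bot.observe()["position"]; zt=t[2]-.0452+.036
m=(abs(X-t[0])<.06)&(abs(Y-t[1])<.045)&(abs(Z-zt)<.006)
k,l,s,c=cv2.connectedComponentsWithStats(m.astype(np.uint8)); m=l==1+s[1:,4].argmax()
print(m.sum(),zt,rect(P[m]),P[m].mean(0))
m=(abs(X-.455)<.07)&(abs(Y-.095)<.055)&(Z>.05)&(Z<.062); print(rect(P[m]))
cv2.imwrite("pics/c3.png",cv2.resize(p[140:260,220:350],None,fx=4.5,fy=4.5,interpolation=cv2.INTER_CUBIC))
E
```

```text
t 11.43 tcp [456.4  94.  134.6] a 1.62 w 0.0092 F [ 0.5 -0.4 -0.6] tilt [-0.0004 -0.0003]
d [ 0.0006 -0.0003  0.0046] rv [-0.0004  0.0003 -0.0014]
403 0.12572079464849534 [455.5  93.7  84.5  45.7   1.2] [0.44626924 0.09835506 0.12461709]
[455.4  95.5 101.1  61.8   2.3]
```

View pics/c3.png

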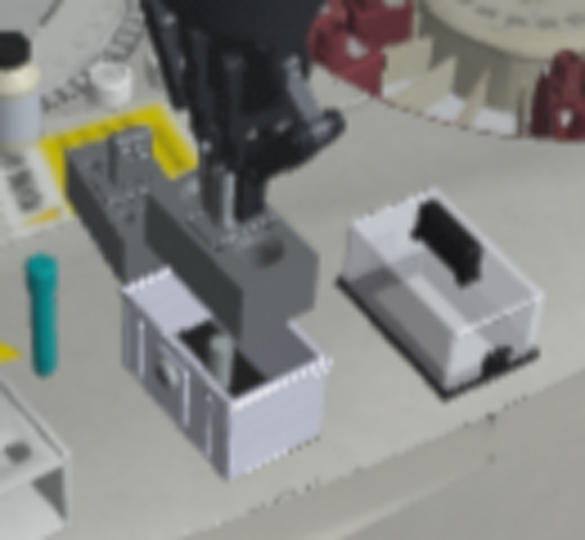

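The insert hangs level over the bucket, aligned in x and about 1 mm low in y. I'll shift it +1 mm and lower in steps.

Converted, 0.046 m is 0.0575, 0.001 m is 0.0013.

```bash
echo '[{"jaw": 0.0,"dx": 0.0013,"dz": 0.0125},{"jaw": 0.0,"dx": 0.0013,"dz": 0.0313},{"jaw": 0.0,"dx": 0.0013,"dz": 0.0438},{"jaw": 0.0,"dx": 0.0013,"dz": 0.0525},{"jaw": 0.0,"dx": 0.0013,"dz": 0.0575}]' | python3 -m creep ; echo '[{"jaw": 0.0,"dz": 0.01},{"jaw": 0.0,"dz": 0.02},{"jaw": 0.0,"dz": 0.0275},{"jaw": 0.0,"dz": 0.0275}]' | python3 -m creep;python3 d.py 456 94.5 58 1.7
```

```text
clock: 12.1
position: [0.4562, 0.0952, 0.088]
tool_rot: [-3.141, 0.0, 1.6]
force: [-0.7, 0.3, -0.7]
grip_width: 0.009
finger_force: 53.2
clock: 12.6
position: [0.4561, 0.0952, 0.0661]
tool_rot: [-3.141, 0.0, 1.6]
force: [0.3, 0.3, 0.4]
grip_width: 0.0091
finger_force: 53.2
t 12.6 tcp [456.1  95.2  66.1] a 1.65 w 0.0091 F [0.3 0.3 0.4] tilt [-0.0007 -0.0003]
d [-0.0007 -0.0001  0.0081] rv [-0.0007  0.0002 -0.0008]
```

Converted, 0.008 m is 0.01, 0.007 m is 0.0088.

```bash
echo '[{"jaw": 0.0,"dz": 0.005},{"jaw": 0.0,"dz": 0.0088},{"jaw": 0.0,"dz": 0.01},{"jaw": 0.0,"dz": 0.01}]' | python3 -m creep;python3 d.py; echo '[{"jaw": 0.03},{"jaw": 0.03},{"jaw": 0.03,"dz": -0.025},{"jaw": 0.03,"dz": -0.075},{"jaw": 0.03,"dz": -0.15}]' | python3 -m creep;echo '[{"jaw": 0.035}]' | python3 -m creep >/dev/null; python3 d.py 438 246.5 150 91.7
```

```text
clock: 13.1
position: [0.4563, 0.0952, 0.0585]
tool_rot: [-3.142, 0.0, 1.6]
force: [0.0, 0.1, 0.0]
grip_width: 0.0088
finger_force: 53.2
t 13.1 tcp [456.3  95.2  58.5] a 1.66 w 0.0088 F [0.  0.1 0. ] tilt [-0.0001 -0.0001]
clock: 13.72
position: [0.4556, 0.095, 0.1791]
tool_rot: [-3.139, 0.001, 1.6]
force: [1.1, 1.0, 0.8]
grip_width: 0.0299
finger_force: 0.0
t 13.85 tcp [458.   95.8 182. ] a 1.66 w 0.035 F [-0.   0.4 -0.8] tilt [0.0057 0.0027]
d [ 0.1511 -0.0158  0.0323] rv [ 0.0065  0.0026 -1.5715]
```

Converted, 0.151 m is 0.1888, 0.12 m is 0.15, -0.9 rad is -0.2865.

```bash
echo '[{"jaw": 0.035,"dx": 0.0375,"dy": -0.0038,"wz": -0.0573},{"jaw": 0.035,"dx": 0.075,"dy": -0.0075,"wz": -0.1146},{"jaw": 0.035,"dx": 0.1125,"dy": -0.0125,"wz": -0.1719},{"jaw": 0.035,"dx": 0.15,"dy": -0.0163,"wz": -0.2292},{"jaw": 0.035,"dx": 0.1888,"dy": -0.02,"wz": -0.2865}]' | python3 -m creep >/dev/null; echo '[{"jaw": 0.035,"wz": -0.0573},{"jaw": 0.035,"wz": -0.1146},{"jaw": 0.035,"wz": -0.1719},{"jaw": 0.035,"wz": -0.2133},{"jaw": 0.035,"wz": -0.2133}]' | python3 -m creep>/dev/null; python3 d.py 438 246.5 130 91.7;  python3 - <<'E'
from h import *
for n in("scene","top"):
  p,d=grab_frame(n);P=cloud(n,d);X,Y,Z=P[...,0],P[...,1],P[...,2]
  for nm,m in dict(block=(abs(X-.455)<.055)&(abs(Y-.095)<.04)&(abs(Z-.048)<.005)&(p.max(2)<150),tab=(abs(X-.455)<.04)&(abs(Y-.095)<.03)&(Z>.07)&(Z<.1),rim=(abs(X-.455)<.07)&(abs(Y-.095)<.055)&(Z>.053)&(Z<.065)).items():
    if m.sum()>5: print(n,nm,m.sum(),rect(P[m]),P[m].mean(0).round(4))
  if n=="scene":cv2.imwrite("pics/c4.png",cv2.resize(p[150:260,180:330],None,fx=5,fy=5,interpolation=cv2.INTER_CUBIC))
E
```

```text
t 15.1 tcp [435.7 245.6 178. ] a 91.56 w 0.0349 F [ 0.3 -0.4  0.3] tilt [-0.0009 -0.    ]
d [-0.0023  0.0009  0.048 ] rv [-0.     -0.0009 -0.0024]
scene block 441 [456.9 100.4  94.5  66.5   4.1] [0.4526 0.0983 0.0483]
scene tab 76 [454.8  95.9  23.3  11.8 -87.1] [0.4531 0.0966 0.0807]
scene rim 318 [455.7  94.8 100.3  63.1   1.8] [0.4518 0.0974 0.0564]
top block 385 [455.4  93.5  93.6  74.   10.7] [0.4554 0.094  0.0483]
top tab 40 [455.2  94.6  21.8  10.9  88.6] [0.4548 0.0939 0.0836]
top rim 203 [454.8  93.7  98.6  60.4   1.7] [0.4552 0.0934 0.0565]
```

View pics/c4.png

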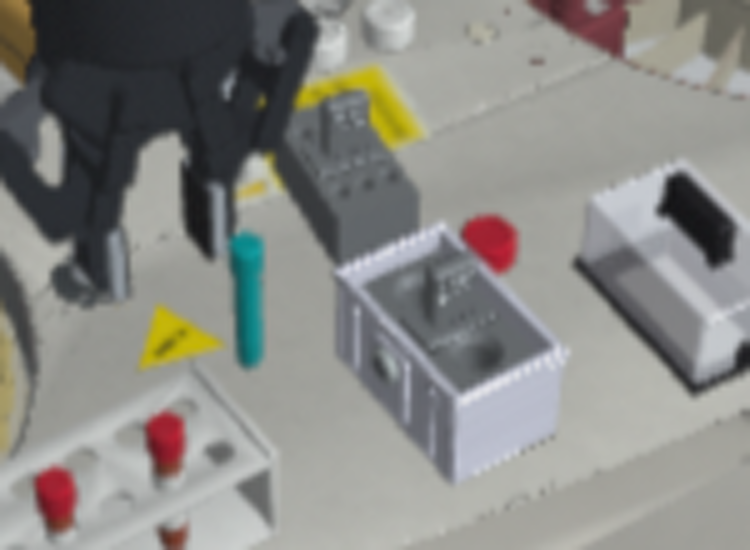

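The insert is seated inside the bucket with both bores up and the tab at scene (267,206). The gripper hovers over the rack, clear of the turquoise tube. Next is the first red-capped tube.

Converted, 0.117 m is 0.1463, 0.105 m is 0.1313.

```bash
echo '[{"jaw": 0.035,"dx": -0.0038,"dy": 0.0013,"dz": 0.05},{"jaw": 0.035,"dx": -0.0038,"dy": 0.0013,"dz": 0.1},{"jaw": 0.035,"dx": -0.0038,"dy": 0.0013,"dz": 0.1313},{"jaw": 0.035,"dx": -0.0038,"dy": 0.0013,"dz": 0.1463},{"jaw": 0.035,"dx": -0.0038,"dy": 0.0013,"dz": 0.1463}]' | python3 -m creep; echo '[{"jaw": 0.0},{"jaw": 0.0},{"jaw": 0.0},{"jaw": 0.0}]' | python3 -m creep 30; python3 d.py;echo '[{"jaw": 0.0,"dz": -0.0188},{"jaw": 0.0,"dz": -0.05},{"jaw": 0.0,"dz": -0.1},{"jaw": 0.0,"dz": -0.1625},{"jaw": 0.0,"dz": -0.1625}]' | python3 -m creep;  echo '[{"jaw": 0.0}]' | python3 -m creep >/dev/null; python3 d.py 434.3 94.6 190 91.7
```

```text
clock: 15.82
position: [0.4387, 0.2468, 0.0612]
tool_rot: [-3.141, -0.001, -3.114]
force: [0.4, 0.2, -0.2]
grip_width: 0.0352
finger_force: 0.0
clock: 16.32
position: [0.4395, 0.2472, 0.0624]
tool_rot: [3.141, 0.001, -3.114]
force: [-0.7, -0.3, 8.3]
grip_width: 0.0154
finger_force: 29.6
t 16.32 tcp [439.5 247.2  62.4] a 91.6 w 0.0154 F [-0.7 -0.3  8.3] tilt [0.0014 0.0009]
clock: 16.95
position: [0.4402, 0.2477, 0.1957]
tool_rot: [3.138, 0.005, -3.114]
force: [0.1, 0.4, -1.1]
grip_width: 0.0156
finger_force: 29.4
t 17.07 tcp [438.7 246.7 192. ] a 91.61 w 0.0152 F [0.4 0.1 0.1] tilt [0.0005 0.0003]
d [ 0.0087 -0.1519  0.0019] rv [ 0.0003  0.0005 -0.0015]
```

Converted, -0.152 m is -0.19, -0.12 m is -0.15.

```bash
echo '[{"jaw": 0.0,"dx": 0.0031,"dy": -0.05},{"jaw": 0.0,"dx": 0.0063,"dy": -0.1},{"jaw": 0.0,"dx": 0.0088,"dy": -0.15},{"jaw": 0.0,"dx": 0.0109,"dy": -0.19},{"jaw": 0.0,"dx": 0.0109,"dy": -0.19,"dz": 0.025}]' | python3 -m creep >/dev/null; echo '[{"jaw": 0.0,"dz": 0.0125},{"jaw": 0.0,"dz": 0.025},{"jaw": 0.0,"dz": 0.025}]' | python3 -m creep>/dev/null; python3 d.py 434.3 94.6 150 91.7; cat > tubex.py <<'E'
from h import *
s=bot.observe();t=s["position"];p,d=grab_frame("scene");P=cloud("scene",d);X,Y,Z=P[...,0],P[...,1],P[...,2]
# barrel: image columns of the tube's lower barrel, axis by mid of silhouette
b=t[2]-.0584
m=(abs(X-t[0])<.02)&(abs(Y-t[1])<.02)&(Z>b-.005)&(Z<b+.045)
m=m.astype(np.uint8);k,l,st,c=cv2.connectedComponentsWithStats(m);m=l==1+st[1:,4].argmax()
for z in(b+.015,b+.03):
    q=px("scene",[[t[0],t[1],z]])[0]; r=int(round(q[1])); u=np.where(m[r])[0]
    # x shift, at y=TCP: column change per mm
    j=px("scene",[[t[0]+.01,t[1],z]])[0]-q; print("expected",q.round(1),"cols",u.min(),u.max(),"axis off px",((u.min()+u.max())/2-q[0]).round(2),"px/10mm x",j.round(1))
print("tcp",t.round(4),m.sum(),P[m].mean(0).round(4))
import sys
u,v=map(int,px("scene",[t])[0]);cv2.imwrite(sys.argv[1],cv2.resize(p[v-35:v+75,u-60:u+60],None,fx=5,fy=5,interpolation=cv2.INTER_CUBIC))
E
python3 tubex.py pics/c5.png
```

```text
t 18.07 tcp [434.1  94.9 150.8] a 91.65 w 0.0154 F [0.4 0.8 0.4] tilt [-0.0015 -0.0005]
d [-0.0002 -0.0003  0.0008] rv [-0.0004 -0.0015 -0.0008]
expected [275.7 201.2] cols 273 278 axis off px -0.23 px/10mm x [-2.6 -2.8]
expected [276.1 196.2] cols 274 279 axis off px 0.42 px/10mm x [-2.6 -2.8]
tcp [0.4341 0.0949 0.1508] 88 [0.4295 0.0981 0.1169]
```

View pics/c5.png

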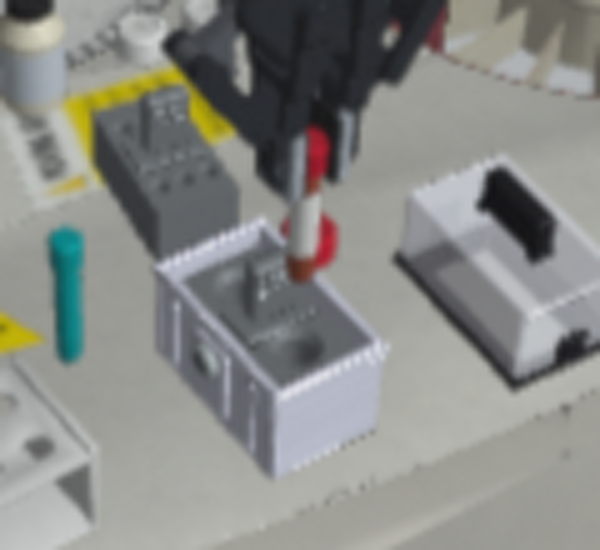

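The tube is held upright at crop (303,215), and its axis matches the expected column (275.7) within half a pixel. The near bore's mouth lies below at crop (305,350). I'm lowering it with force checks.

The rows are not in the units I measure in: shifts go in shares of 0.8 m and turns go in shares of pi rad. I convert before sending: 0.054 m is 0.0675, 0.05 m is 0.0625.

```bash
echo '[{"jaw": 0.0,"dz": 0.025},{"jaw": 0.0,"dz": 0.0438},{"jaw": 0.0,"dz": 0.0563},{"jaw": 0.0,"dz": 0.0625},{"jaw": 0.0,"dz": 0.0675}]' | python3 -m creep; echo '[{"jaw": 0.0,"dz": 0.005},{"jaw": 0.0,"dz": 0.01},{"jaw": 0.0,"dz": 0.01}]' | python3 -m creep;python3 d.py 434.3 94.6 72 91.7; python3 tubex.py pics/c6.png
```

```text
clock: 18.75
position: [0.4347, 0.0948, 0.0976]
tool_rot: [3.141, 0.0, -3.113]
force: [-0.3, 0.4, -0.3]
grip_width: 0.0154
finger_force: 29.4
clock: 19.12
position: [0.4344, 0.0947, 0.0893]
tool_rot: [-3.141, -0.0, -3.113]
force: [0.2, -0.0, -0.4]
grip_width: 0.0156
finger_force: 29.4
t 19.12 tcp [434.4  94.7  89.3] a 91.62 w 0.0156 F [ 0.2 -0.  -0.4] tilt [-0.0003 -0.0001]
d [ 0.0001 -0.      0.0173] rv [-0.0001 -0.0003 -0.0014]
expected [274.4 220.6] cols 265 285 axis off px 0.6 px/10mm x [-2.5 -2.8]
expected [274.7 216. ] cols 264 281 axis off px -2.22 px/10mm x [-2.5 -2.8]
tcp [0.4344 0.0947 0.0893] 247 [0.4354 0.098  0.0527]
```

View pics/c6.png

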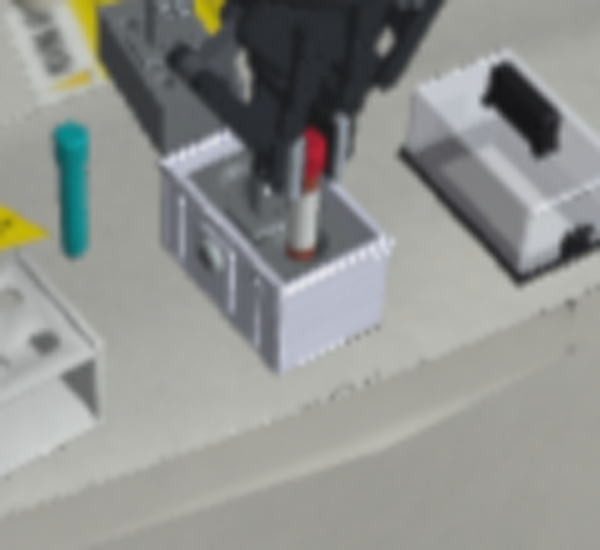

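The tube is in the bore with no contact force. I'll lower it the rest of the way, release, and go for the second tube.

Converted, 0.0175 m is 0.0219, 0.017 m is 0.0213.

```bash
echo '[{"jaw": 0.0,"dz": 0.01},{"jaw": 0.0,"dz": 0.0175},{"jaw": 0.0,"dz": 0.0213},{"jaw": 0.0,"dz": 0.0219},{"jaw": 0.0,"dz": 0.0219}]' | python3 -m creep;python3 d.py; echo '[{"jaw": 0.03},{"jaw": 0.03},{"jaw": 0.03,"dz": -0.025},{"jaw": 0.03,"dz": -0.075},{"jaw": 0.03,"dz": -0.1375}]' | python3 -m creep;echo '[{"jaw": 0.035}]' | python3 -m creep >/dev/null; python3 d.py 434.9 298.3 180 91.7
```

```text
clock: 19.8
position: [0.4345, 0.0947, 0.072]
tool_rot: [3.142, 0.0, -3.113]
force: [0.5, 0.2, 0.3]
grip_width: 0.015
finger_force: 29.4
t 19.8 tcp [434.5  94.7  72. ] a 91.61 w 0.015 F [0.5 0.2 0.3] tilt [-0.  0.]
clock: 20.42
position: [0.434, 0.0945, 0.1829]
tool_rot: [-3.141, -0.001, -3.113]
force: [0.3, 0.6, 0.3]
grip_width: 0.0298
finger_force: 0.0
t 20.55 tcp [436.   95.1 185. ] a 91.6 w 0.0348 F [-1.4 -0.  -1. ] tilt [0.0053 0.0018]
d [-0.0045  0.2031  0.0054] rv [ 0.0017  0.0054 -0.0017]
```

Converted, 0.203 m is 0.2538, 0.15 m is 0.1875.

```bash
echo '[{"jaw": 0.035,"dx": -0.0013,"dy": 0.0625},{"jaw": 0.035,"dx": -0.0025,"dy": 0.125},{"jaw": 0.035,"dx": -0.0038,"dy": 0.1875},{"jaw": 0.035,"dx": -0.0056,"dy": 0.2538},{"jaw": 0.035,"dx": -0.0056,"dy": 0.2538,"dz": 0.025}]' | python3 -m creep >/dev/null;echo '[{"jaw": 0.035},{"jaw": 0.035}]' | python3 -m creep >/dev/null; python3 d.py 434.9 298.3 60.5 91.7; python3 - <<'E'
from h import *
p,d=grab_frame("scene");cv2.imwrite("pics/c7.png",cv2.resize(p[150:290,150:330],None,fx=4,fy=4,interpolation=cv2.INTER_CUBIC))
P=cloud("scene",d);m=(abs(P[...,0]-.434)<.02)&(abs(P[...,1]-.095)<.02)&(P[...,2]>.088);print(rect(P[m]),P[m].max(0))
E
```

```text
t 21.43 tcp [433.4 297.1 162.2] a 91.56 w 0.035 F [ 0.4 -0.1 -0.1] tilt [-0.0002 -0.0004]
d [-0.0015  0.0012  0.1017] rv [-0.0004 -0.0002 -0.0024]
[432.1  94.6  15.4  13.2 -33.7] [0.44039869 0.10213925 0.09579059]
```

View pics/c7.png

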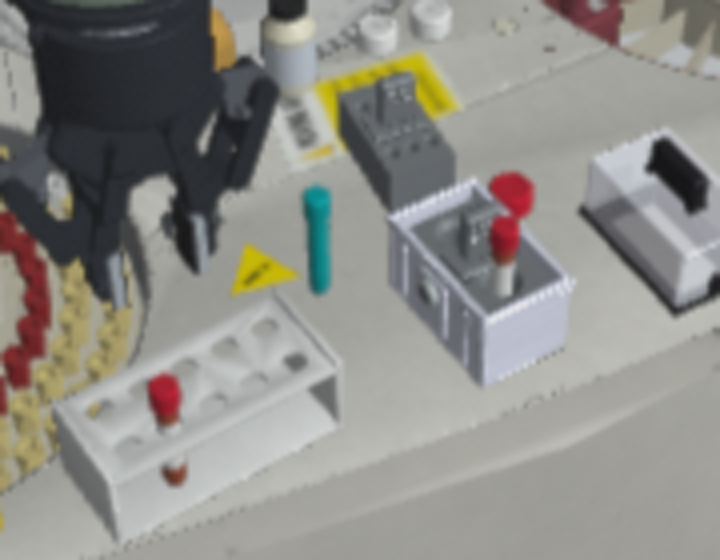

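Tube 1 stands upright in the near bore at crop (504,255), with its top at 96 mm as expected. The second tube is in the rack at crop (165,400); picking it now.

Converted, 0.1015 m is 0.1269, 0.095 m is 0.1188.

```bash
echo '[{"jaw": 0.035,"dx": -0.0019,"dy": 0.0013,"dz": 0.05},{"jaw": 0.035,"dx": -0.0019,"dy": 0.0013,"dz": 0.0938},{"jaw": 0.035,"dx": -0.0019,"dy": 0.0013,"dz": 0.1188},{"jaw": 0.035,"dx": -0.0019,"dy": 0.0013,"dz": 0.1269},{"jaw": 0.035,"dx": -0.0019,"dy": 0.0013,"dz": 0.1269}]' | python3 -m creep; echo '[{"jaw": 0.0},{"jaw": 0.0},{"jaw": 0.0},{"jaw": 0.0}]' | python3 -m creep 30; python3 d.py;echo '[{"jaw": 0.0,"dz": -0.0188},{"jaw": 0.0,"dz": -0.05},{"jaw": 0.0,"dz": -0.1},{"jaw": 0.0,"dz": -0.1625},{"jaw": 0.0,"dz": -0.1625}]' | python3 -m creep;  echo '[{"jaw": 0.0}]' | python3 -m creep >/dev/null; python3 d.py 478.3 95.8 190 91.7
```

```text
clock: 22.1
position: [0.4351, 0.2987, 0.061]
tool_rot: [3.141, 0.0, -3.114]
force: [1.0, 0.4, 0.0]
grip_width: 0.035
finger_force: 0.0
clock: 22.6
position: [0.4353, 0.2991, 0.0615]
tool_rot: [3.141, 0.001, -3.114]
force: [-0.3, -0.7, 7.6]
grip_width: 0.0155
finger_force: 29.3
t 22.6 tcp [435.3 299.1  61.5] a 91.61 w 0.0155 F [-0.3 -0.7  7.6] tilt [0.0013 0.0009]
clock: 23.22
position: [0.4361, 0.2997, 0.195]
tool_rot: [3.138, 0.005, -3.114]
force: [-0.4, -1.1, -0.8]
grip_width: 0.0154
finger_force: 29.4
t 23.35 tcp [434.6 298.7 191.2] a 91.61 w 0.0155 F [-0.5  0.1 -1. ] tilt [0.0006 0.0005]
d [-0.0379 -0.204   0.0011] rv [ 0.0005  0.0006 -0.0015]
```

Converted, -0.204 m is -0.255, -0.156 m is -0.195.

```bash
echo '[{"jaw": 0.0,"dx": -0.0125,"dy": -0.065},{"jaw": 0.0,"dx": -0.025,"dy": -0.13},{"jaw": 0.0,"dx": -0.0375,"dy": -0.195},{"jaw": 0.0,"dx": -0.0475,"dy": -0.255},{"jaw": 0.0,"dx": -0.0475,"dy": -0.255}]' | python3 -m creep >/dev/null; echo '[{"jaw": 0.0,"dz": 0.0125},{"jaw": 0.0,"dz": 0.0313},{"jaw": 0.0,"dz": 0.0438},{"jaw": 0.0,"dz": 0.0438}]' | python3 -m creep>/dev/null; python3 d.py 478.3 95.8 150 91.7; python3 tubex.py pics/c8.png
```

```text
t 24.48 tcp [477.8  96.2 154.4] a 91.67 w 0.0156 F [-0.4 -0.3  0.4] tilt [-0.0019 -0.0006]
d [-0.0004 -0.0004  0.0044] rv [-0.0005 -0.0019 -0.0006]
expected [264.2 188.3] cols 262 267 axis off px 0.3 px/10mm x [-2.5 -2.6]
expected [264.4 183.2] cols 262 267 axis off px 0.09 px/10mm x [-2.5 -2.6]
tcp [0.4778 0.0962 0.1544] 80 [0.4736 0.0988 0.1207]
```

Converted, 0.057 m is 0.0713, 0.053 m is 0.0663.

```bash
echo '[{"jaw": 0.0,"dz": 0.025},{"jaw": 0.0,"dz": 0.0438},{"jaw": 0.0,"dz": 0.0588},{"jaw": 0.0,"dz": 0.0663},{"jaw": 0.0,"dz": 0.0713}]' | python3 -m creep; echo '[{"jaw": 0.0,"dz": 0.005},{"jaw": 0.0,"dz": 0.0125},{"jaw": 0.0,"dz": 0.0125}]' | python3 -m creep;python3 d.py 478.3 95.8 71 91.7
```

```text
clock: 25.15
position: [0.4785, 0.0959, 0.0983]
tool_rot: [-3.142, -0.0, -3.113]
force: [0.1, -0.9, 0.2]
grip_width: 0.0153
finger_force: 29.4
clock: 25.52
position: [0.4783, 0.0959, 0.0882]
tool_rot: [-3.141, -0.001, -3.113]
force: [-0.4, 0.5, -0.1]
grip_width: 0.0154
finger_force: 29.4
t 25.52 tcp [478.3  95.9  88.2] a 91.62 w 0.0154 F [-0.4  0.5 -0.1] tilt [-0.0006 -0.0002]
d [-0.     -0.0001  0.0172] rv [-0.0002 -0.0006 -0.0014]
```

Converted, 0.0172 m is 0.0215, 0.017 m is 0.0213.

```bash
echo '[{"jaw": 0.0,"dz": 0.01},{"jaw": 0.0,"dz": 0.0175},{"jaw": 0.0,"dz": 0.0213},{"jaw": 0.0,"dz": 0.0215},{"jaw": 0.0,"dz": 0.0215}]' | python3 -m creep;python3 d.py; echo '[{"jaw": 0.03},{"jaw": 0.03},{"jaw": 0.03,"dz": -0.025},{"jaw": 0.03,"dz": -0.075},{"jaw": 0.03,"dz": -0.1375}]' | python3 -m creep;echo '[{"jaw": 0.035}]' | python3 -m creep >/dev/null; python3 d.py 438 -32 150 88.3
python3 - <<'E'
from h import *
for n in("top","scene"):
    P=np.load(n+"P.npy");p=np.load(n+"0.npz")["p"];X,Y,Z=P[...,0],P[...,1],P[...,2]
    m=(abs(X-.437)<.065)&(abs(Y+.033)<.045)&(Z>.045)&(Z<.06);q=P[m]*1000
    m2=(abs(X-.437)<.03)&(abs(Y+.033)<.014)&(Z>.068)&(Z<.09);g=P[m2]*1000
    f=np.polyfit(g[:,0],g[:,1],1);print(n,"grip slope",np.degrees(f[0]).round(2),rect(g/1000),rect(q/1000))
    for s in(1,-1):
        L=np.array([(x,(q[abs(q[:,0]-x)<2][:,1]*s).max()*s) for x in range(400,476,3) if (abs(q[:,0]-x)<2).any()]);f=np.polyfit(L[:,0],L[:,1],1);print(s,np.degrees(f[0]).round(2),np.polyval(f,437).round(1))
E
```

```text
clock: 26.15
position: [0.4786, 0.0959, 0.0714]
tool_rot: [3.142, 0.0, -3.113]
force: [0.4, -0.1, -0.1]
grip_width: 0.0155
finger_force: 29.4
t 26.15 tcp [478.6  95.9  71.4] a 91.61 w 0.0155 F [ 0.4 -0.1 -0.1] tilt [0.0002 0.    ]
clock: 26.78
position: [0.4779, 0.0958, 0.1822]
tool_rot: [-3.141, -0.001, -3.113]
force: [0.4, -0.4, 0.4]
grip_width: 0.0302
finger_force: 0.0
t 26.9 tcp [480.1  96.3 184.5] a 91.6 w 0.0347 F [-0.9 -0.2 -0.8] tilt [0.0055 0.0017]
d [ 0.0458 -0.1271  0.0341] rv [0.0017 0.0055 0.0576]
top grip slope -1.77 [437.3 -33.4  41.1  11.7  -2.5] [ 4.378e+02 -3.330e+01  9.370e+01  5.720e+01 -3.000e-01]
1 -0.75 -6.0
-1 -0.39 -60.3
scene grip slope -0.7 [437.7 -30.6  44.4  13.1  -4.2] [437.6 -31.7  98.7  59.6  -1.2]
1 -1.14 -3.6
-1 -1.14 -60.0
```

Converted, -0.127 m is -0.1588, -0.085 m is -0.1063, 0.045 rad is 0.0143.

```bash
echo '[{"jaw": 0.04,"dx": 0.0188,"dy": -0.05,"wz": 0.0064},{"jaw": 0.04,"dx": 0.0375,"dy": -0.1063,"wz": 0.0143},{"jaw": 0.04,"dx": 0.0573,"dy": -0.1588,"wz": 0.0143},{"jaw": 0.04,"dx": 0.0573,"dy": -0.1588,"dz": 0.0425,"wz": 0.0143},{"jaw": 0.04,"dx": 0.0573,"dy": -0.1588,"dz": 0.0425,"wz": 0.0143}]' | python3 -m creep >/dev/null;echo '[{"jaw": 0.04},{"jaw": 0.04}]' | python3 -m creep >/dev/null; python3 d.py 438 -32 58 89; python3 - <<'E'
from h import *
p,d=grab_frame("scene");cv2.imwrite("pics/c9.png",cv2.resize(p[110:260,220:380],None,fx=4,fy=4,interpolation=cv2.INTER_CUBIC))
P=cloud("scene",d)
for x in(.434,.478):
    m=(abs(P[...,0]-x)<.015)&(abs(P[...,1]-.095)<.02)&(P[...,2]>.088);print(rect(P[m]),P[m].max(0))
E
```

```text
t 27.77 tcp [436.8 -31.9 148. ] a 89.08 w 0.0401 F [ 0.5 -0.1  0.3] tilt [0.0011 0.0001]
d [-0.0011 -0.0001  0.0901] rv [0.0001 0.0011 0.0014]
[432.5  95.9  15.9  14.7 -86. ] [0.4401537  0.10397088 0.09630012]
[478.7  96.9  15.4  14.8  -5.6] [0.48634665 0.10493524 0.09644977]
```

View pics/c9.png

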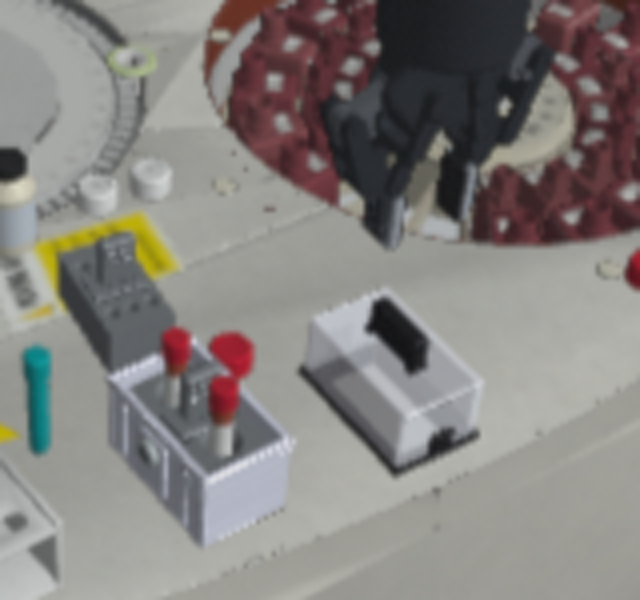

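Both tubes stand in the bores, caps at crop (176,345) and (223,395), and both tops at 96 mm. Now for the lid by its grip bar at crop (398,335).

Converted, 0.09 m is 0.1125, 0.04 m is 0.05.

```bash
echo '[{"jaw": 0.04,"dx": -0.0013,"dz": 0.05},{"jaw": 0.04,"dx": -0.0013,"dz": 0.0875},{"jaw": 0.04,"dx": -0.0013,"dz": 0.1063},{"jaw": 0.04,"dx": -0.0013,"dz": 0.1125},{"jaw": 0.04,"dx": -0.0013,"dz": 0.1125}]' | python3 -m creep; echo '[{"jaw": 0.0},{"jaw": 0.0},{"jaw": 0.0},{"jaw": 0.0},{"jaw": 0.0}]' | python3 -m creep 50; python3 d.py;echo '[{"jaw": 0.0,"dz": -0.0188},{"jaw": 0.0,"dz": -0.05},{"jaw": 0.0,"dz": -0.1},{"jaw": 0.0,"dz": -0.1625},{"jaw": 0.0,"dz": -0.1625}]' | python3 -m creep;  echo '[{"jaw": 0.0}]' | python3 -m creep >/dev/null; python3 d.py 456 95 190 91.7
```

```text
clock: 28.45
position: [0.4375, -0.0323, 0.0577]
tool_rot: [3.142, 0.0, 3.125]
force: [-0.2, -0.7, 0.5]
grip_width: 0.0397
finger_force: 0.0
clock: 29.08
position: [0.4377, -0.0323, 0.0578]
tool_rot: [3.142, 0.001, 3.125]
force: [-1.1, -0.2, 9.2]
grip_width: 0.0109
finger_force: 52.5
t 29.07 tcp [437.7 -32.3  57.8] a 89.03 w 0.0109 F [-1.1 -0.2  9.2] tilt [0.0011 0.0001]
clock: 29.7
position: [0.4388, -0.0324, 0.1904]
tool_rot: [3.141, 0.006, 3.124]
force: [-0.3, 0.1, -2.1]
grip_width: 0.0113
finger_force: 51.2
t 29.82 tcp [437.  -32.3 187.2] a 89.04 w 0.0108 F [ 0.   0.  -1.2] tilt [0.0001 0.    ]
d [-0.0168  0.1276 -0.0028] rv [ 0.      0.0001 -0.0464]
```

Converted, 0.1275 m is 0.1594, 0.105 m is 0.1313, -0.046 rad is -0.0146.

```bash
echo '[{"jaw": 0.0,"dx": -0.0063,"dy": 0.0438,"dz": -0.0038,"wz": -0.0048},{"jaw": 0.0,"dx": -0.0125,"dy": 0.0875,"dz": -0.0038,"wz": -0.0095},{"jaw": 0.0,"dx": -0.0175,"dy": 0.1313,"dz": -0.0038,"wz": -0.0146},{"jaw": 0.0,"dx": -0.0206,"dy": 0.1594,"dz": -0.0038,"wz": -0.0146},{"jaw": 0.0,"dx": -0.0206,"dy": 0.1594,"dz": -0.0038,"wz": -0.0146}]' | python3 -m creep >/dev/null; echo '[{"jaw": 0.0,"dz": 0.0125},{"jaw": 0.0,"dz": 0.0375},{"jaw": 0.0,"dz": 0.0563},{"jaw": 0.0,"dz": 0.0625},{"jaw": 0.0,"dz": 0.0625}]' | python3 -m creep>/dev/null; python3 d.py 455.6 94.8 122 91.7;  python3 - <<'E'
from h import *
t=bot.observe()["position"]
p,d=grab_frame("scene");P=cloud("scene",d);X,Y,Z=P[...,0],P[...,1],P[...,2]
zf=t[2]-.0578+.008
m=(abs(X-t[0])<.07)&(abs(Y-t[1])<.05)&(abs(Z-zf)<.007)&(p.max(2)<60);print("flange",zf.round(3),m.sum(),rect(P[m]))
m=(abs(X-.455)<.07)&(abs(Y-.095)<.055)&(Z>.05)&(Z<.0585)&(p.max(2)>90); print("rim",rect(P[m]))
cv2.imwrite("pics/c10.png",cv2.resize(p[140:260,210:350],None,fx=5,fy=5,interpolation=cv2.INTER_CUBIC))
E
```

```text
t 31.07 tcp [455.7  94.3 139.9] a 91.63 w 0.0108 F [ 0.  -0.3  0.2] tilt [-0.0009 -0.0004]
d [0.0001 0.0005 0.0179] rv [-0.0004 -0.0009 -0.0012]
flange 0.09 73 [449.7 122.9 106.6  31.8  20. ]
rim [455.3  96.6 100.9  62.    3.3]
```

View pics/c10.png

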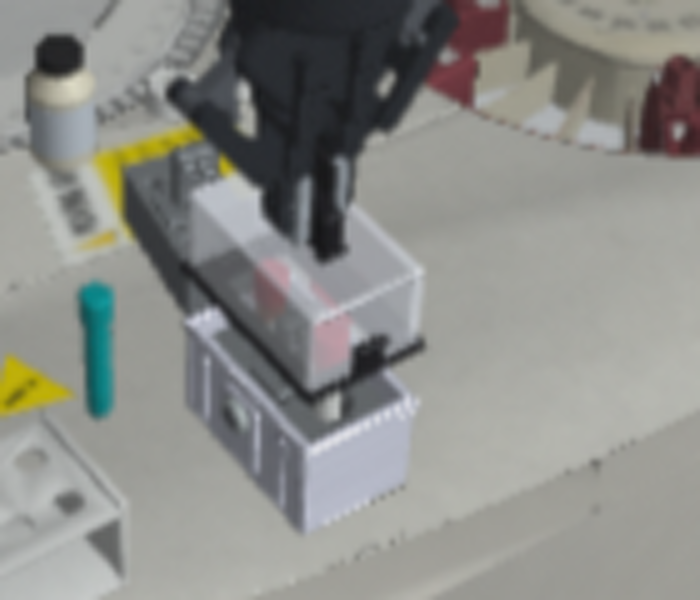

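The lid hangs level over the bucket, long sides parallel. Flange corners are at crop (185,268), (312,395) and (425,345); rim corners at (185,322), (300,445) and (415,402). I'll check the relative offset.

```bash
python3 - <<'E'
from h import *
fl=np.array([[185,268],[312,396],[425,345]])/5+[210,140]; rm=np.array([[185,322],[302,446],[417,402]])/5+[210,140]
for z,o,w,h,nm in((.0882,fl,.101,.063,"flange"),(.058,rm,.097,.059,"rim")):
    q=ray("scene",o,z)[:,:2]*1000; print(nm,q.round(1).tolist(),"centre of diagonal",((q[0]+q[2])/2).round(1),"len",np.linalg.norm(q[0]-q[1]).round(1),np.linalg.norm(q[2]-q[1]).round(1))
E
```

```text
flange [[503.2, 124.9], [408.4, 119.5], [408.2, 60.7]] centre of diagonal [455.7  92.8] len 95.0 58.8
rim [[499.7, 126.9], [408.8, 122.9], [404.2, 65.0]] centre of diagonal [451.9  96. ] len 91.0 58.0
```

Converted, 0.023 m is 0.0288, 0.021 m is 0.0263.

```bash
echo '[{"jaw": 0.0,"dx": 0.0005,"dy": 0.0008,"dz": 0.0125},{"jaw": 0.0,"dx": 0.0005,"dy": 0.0008,"dz": 0.0213},{"jaw": 0.0,"dx": 0.0005,"dy": 0.0008,"dz": 0.0263},{"jaw": 0.0,"dx": 0.0005,"dy": 0.0008,"dz": 0.0288},{"jaw": 0.0,"dx": 0.0005,"dy": 0.0008,"dz": 0.0288}]' | python3 -m creep; echo '[{"jaw": 0.0,"dz": 0.0019},{"jaw": 0.0,"dz": 0.0038},{"jaw": 0.0,"dz": 0.0038}]' | python3 -m creep;python3 d.py 455.2 94.9 109.8 91.7
```

```text
clock: 31.75
position: [0.4555, 0.0954, 0.1173]
tool_rot: [-3.142, -0.0, -3.112]
force: [0.3, -0.5, -1.1]
grip_width: 0.0107
finger_force: 51.2
clock: 32.12
position: [0.4555, 0.0955, 0.1142]
tool_rot: [-3.142, -0.0, -3.112]
force: [-0.6, 0.0, -0.7]
grip_width: 0.0111
finger_force: 51.2
t 32.12 tcp [455.5  95.5 114.2] a 91.67 w 0.0111 F [-0.6  0.  -0.7] tilt [-0.0001 -0.    ]
d [ 0.0003 -0.0006  0.0044] rv [-0.     -0.0001 -0.0004]
```

Converted, 0.0045 m is 0.0056, 0.004 m is 0.005.

```bash
echo '[{"jaw": 0.0,"dx": 0.0003,"dy": -0.0005,"dz": 0.0013},{"jaw": 0.0,"dx": 0.0003,"dy": -0.0005,"dz": 0.0028},{"jaw": 0.0,"dx": 0.0003,"dy": -0.0005,"dz": 0.004},{"jaw": 0.0,"dx": 0.0003,"dy": -0.0005,"dz": 0.005},{"jaw": 0.0,"dx": 0.0003,"dy": -0.0005,"dz": 0.0056}]' | python3 -m creep; echo '[{"jaw": 0.0},{"jaw": 0.0}]' | python3 -m creep;python3 d.py 455.2 94.9 109.8 91.7
```

```text
clock: 32.75
position: [0.4554, 0.0951, 0.1101]
tool_rot: [3.142, 0.0, -3.112]
force: [-4.6, -1.2, 17.2]
grip_width: 0.0104
finger_force: 53.7
clock: 33.0
position: [0.4554, 0.0951, 0.1101]
tool_rot: [3.141, 0.0, -3.112]
force: [-1.9, -0.1, 10.5]
grip_width: 0.0107
finger_force: 52.6
t 33.0 tcp [455.4  95.1 110.1] a 91.67 w 0.0107 F [-1.9 -0.1 10.5] tilt [0.0004 0.0001]
d [ 0.0002 -0.0002  0.0003] rv [ 0.0001  0.0004 -0.0005]
```

Contact came at the expected height of 110 mm. I'll release, retreat and look.

Converted, -0.11 m is -0.1375, -0.06 m is -0.075.

```bash
echo '[{"jaw": 0.03},{"jaw": 0.03},{"jaw": 0.03,"dz": -0.025},{"jaw": 0.03,"dz": -0.075},{"jaw": 0.03,"dz": -0.1375}]' | python3 -m creep >/dev/null; echo '[{"jaw": 0.035,"dx": 0.025,"dy": -0.0625},{"jaw": 0.035,"dx": 0.025,"dy": -0.1375},{"jaw": 0.035,"dx": 0.025,"dy": -0.2125},{"jaw": 0.035,"dx": 0.025,"dy": -0.25},{"jaw": 0.035,"dx": 0.025,"dy": -0.25}]' | python3 -m creep; echo '[{"jaw": 0.035},{"jaw": 0.035}]' | python3 -m creep >/dev/null; python3 - <<'E'
from h import *
for n in("scene","top"):
    p,d=grab_frame(n);P=cloud(n,d);X,Y,Z=P[...,0],P[...,1],P[...,2]
    b=(abs(X-.455)<.075)&(abs(Y-.095)<.06)
    for nm,lo,hi in(("flange",.054,.066),("dometop",.1,.112),("bar",.12,.14)):
        m=b&(Z>lo)&(Z<hi)
        if m.sum()>4:
            q=P[m]; c=np.linalg.lstsq(np.c_[q[:,:2]-[.455,.095],np.ones(len(q))],q[:,2],rcond=None)[0]; print(n,nm,m.sum(),rect(q),"z",np.median(q[:,2]).round(4),"slopes",c[:2].round(3))
    if n=="scene":cv2.imwrite("pics/c11.png",cv2.resize(p[150:260,210:350],None,fx=5,fy=5,interpolation=cv2.INTER_CUBIC))
E
```

```text
clock: 34.25
position: [0.4409, -0.1075, 0.2197]
tool_rot: [-3.141, -0.0, -3.116]
force: [-0.1, 0.6, 0.7]
grip_width: 0.0349
finger_force: 0.0
scene flange 208 [441.1 116.5 115.6  54.9  32.9] z 0.0618 slopes [0.013 0.008]
scene dometop 713 [456.2  96.2  98.9  59.8   2.5] z 0.1054 slopes [ 0.007 -0.024]
scene bar 114 [455.7  97.4  44.2  11.8   1.6] z 0.1281 slopes [ 0.057 -0.291]
top flange 51 [455.   94.2  99.8  62.9   1.8] z 0.0622 slopes [ 0.003 -0.002]
top dometop 690 [455.5  94.8  94.8  56.9   1.7] z 0.1055 slopes [-0.004 -0.009]
top bar 76 [456.8  95.8  41.5  10.4  -1.5] z 0.1289 slopes [-0.034 -0.109]
```

View pics/c11.png

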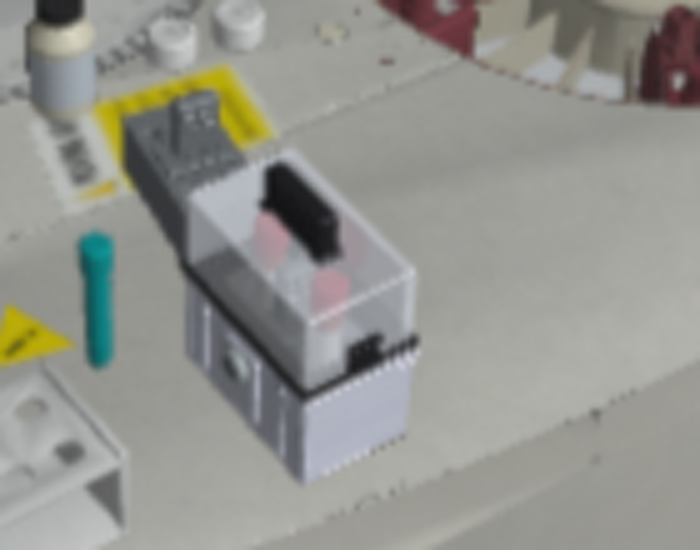

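The lid sits flush and level on the bucket: flange at crop (185,262) to (305,390) to (415,345), dome top at 105.5 mm, yaw 1.7° like the bucket. Both tubes stand upright inside, and the spare insert and turquoise tube have not been moved. Handing in.

```bash
python3 -c "
from workcell import job; print(job.job_done())"
```

```text
the job is handed in; nothing more can be done
None
```

The bucket is made up and handed in at about 35 s of the 138 s allowed: cushion flat, two-bore insert on it, both tubes upright in the bores, lid seated level; the spare insert was not moved, and no verdict came back.

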